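Mount a soapstone disc on the polishing spindle

ROBOT

A 6-joint arm with a two-finger parallel gripper is mounted at the origin on the work surface. World frame = base frame: x ahead of the robot, y to its left, z up, the work surface at z = 0. Lengths are in mm, angles in rad, forces in N, time in s.
With the tool pointing down it reaches from about 275 to 750 mm from the base axis. Payload 10.2 kg.
Tool frame: the origin (TCP) lies at the very end of the fingers, on their centre line; the grasp point (between the pads) lies 19 mm behind it; x points along the fingers, z is the direction in which the jaws open and shut, and the axes are right-handed (so a half turn about x gives the same grasp; the last joint's range is limited). The gripper opens to 85 mm and grips with 20 to 120 N. Pads are 22 mm wide; open, the fingers measure 114 mm over their backs; the gripper's body (76 mm by 85 mm) begins 54 mm behind the grasp point. The pads swing forward as they close: fully open they stand 13 mm farther back than shut.
Start: joints at [0.993, 0.313, 1.498, -0, 1.331, -0.223], TCP at [182.399, 492.302, 231.294] pointing down, gripper open.
Joint ranges: [-2.94, 2.94], [-0.97, 2.17], [0.19, 2.56], [-1.23, 4.37], [0.02, 3.11], [-2.88, 2.88]. Speed limits (rad/s): [2.39, 2.39, 3.01, 3.14, 3.14, 3.14].

INTERFACE

Orientations are given as a unit quaternion [w, x, y, z].
In Python, from rig import sense, vision, job gives the robot as it stands. The module is installed in compiled form; this text tells all that it offers.
- The arm moves only by the shell command python3 -m pendant 'ROWS' [FORCE]. ROWS is JSON, a list of rows, each a list of 7 numbers: the turn, a rotation vector about the tool's x, y, z in rad, then the shift along the tool's x, y, z in cm, then the opening, from 0 (shut) to 1 (fully open). A call has exactly 5 rows; each row is the pose to reach, as a shift and turn from the pose commanded when the call began, along the tool's axes at that moment; what a row does not reach only later rows make up. A row lasts 1/8 s, in which the tool goes at most 62.5 mm and 10.7 degrees, less where a joint would pass 70% of its speed; a pose out of reach is approached as far as the arm can. A call with a gripper value outside its range is refused whole. The fingers move at their own pace and stop on an object; FORCE is the grip in N (left out, the last holds). Time passes only in rows, so rows that repeat a pose let the fingers close, or fill a call up. It gives the time, the measured TCP pose, the force and the opening at its end, in the units of the state.
- sense(): the state, without advancing time (a new reading comes with each control period).
- vision.capture(name): name is "scene" or "top" or "wrist"; returns the picture (480x640x3 uint8, red, green, blue); there is no depth.
- vision.calibration(name): a dict with "K" (3x3 intrinsics, pixels), "extrinsics" (4x4, takes a point from camera to world coordinates). Camera axes: x right, y up, looking along -z (the intrinsics and any distortion apply to the point x, -y, -z); pixel columns grow to the right and rows downward; lengths in mm; the calibration is good to about 2 mm. A picture is of the moment at which its call begins: read the wrist's pose just before it. calibration takes no time and is no camera call; for the wrist camera it gives the pose at the moment of the call.
- job.finish_job(): hands the job in, once; it reports no verdict.
The state is a dict: "time_s": time; "joints": joint angles; "dq": joint speeds; "tau": joint torques, N m; "eef_pos": TCP position; "ee_rot": TCP orientation; "force": force on the tool from outside, world axes, zero at the start; "wrist_torque": the same for the moment, N m; "grip_width": opening from 0.0 (shut) to 1.0 (fully open).
Only numpy, scipy, OpenCV 4.12 (cv2) and the standard library are available. Lean on these libraries where they do the work, as an engineer would, in place of code of your own. Each camera call takes 0.05 s, during which the arm holds its last target.

TASK

Set up the polishing spindle for the pierced pink soapstone disc: thread the steel spacer onto the upright spindle first, then the disc, then the flanged brass bush, flange down, each sitting flat and fully home on the one below. The bush has a square hole and the locked spindle has a squared end that stopped at an angle nobody has measured, so turn the bush by feel under a light press until it drops over the square; never force disc or bush down or twist hard against the square: soft stone and the square's edges bruise above about 40 N. Let go of everything, and leave the rhino, the trinket box and its lid, the burnishing stick, the riffler and the clamp screw where they are.

Things in the scene. Friction and masses are not known exactly. Their poses are not given: they have to be found in the camera images.
- polishing_head: green cast bearing housing bolted to the counter: round foot 150 mm across, housing 66 mm high, then a steel collar 40 mm across up to the shoulder. It carries the upright steel spindle, which is locked and does not turn. Origin on the spindle axis at counter level, z up. Its yaw says nothing about the angle at which the spindle stopped.
- shoulder (a point): centre of the flat shoulder on which the spacer sits, on the spindle axis, 95 mm above the counter. From it the spindle rises 56 mm: round, 28 mm across, up to 26 mm; squared, 19.8 mm across flats (28 mm over corners), from 26 to 48 mm, its top 1.5 mm eased to 18 mm; above that a round nose 19.8 mm across, coned over its last 3 mm.
- spindle_end (a point): centre of the top of the round nose, 56 mm above the shoulder. The square lies 8 mm below it. No pose gives the direction of the square: it differs each time, so the angle between bush and square can be anything; the square repeats every 90 degrees.
- spacer: plain steel spacer ring, 50 mm across, 16 mm high, round bore 32 mm; lies flat on the counter; origin at the centre of its underside, z up along its axis. Home on the spindle its origin is at the shoulder.
- disc: pierced pink soapstone disc, 66 mm across, 12 mm thick, round bore 32 mm; lies flat on the counter; origin at the centre of its underside, z up along its axis. Home, its origin is 16 mm above the shoulder.
- bush: flanged brass bush, flange down: flange 56 mm across, 6 mm thick; round barrel above, 42 mm across, 24 mm high; square through hole 22.4 mm across flats, square to x and y. Origin: centre of underside. Grip the barrel above the flange. More than about 8 degrees off the square it passes the nose but rests on the square, 46 to 48 mm above the shoulder; lined up it slides to home, 28 mm above the shoulder.
- rhino: pink soapstone rhino carving, about 150 mm long, 80 mm high; origin under its middle; leave it
- trinket_box: round grey soapstone box without its lid, 80 mm across, 40 mm high; origin at the centre of its underside; leave it
- trinket_lid: its lid with a knob, 82 mm across, 25 mm high, set aside on the counter; origin at the centre of its underside; leave it
- burnishing_stick: flat wooden stick 195 mm long, 16 mm wide, 10 mm high, lying along its x; origin near the middle of its underside; leave it
- riffler: double-ended curved steel riffler 176 mm long, 9 mm high, lying along its x; origin under the middle of its handle; leave it
- clamp_screw: dark steel screw standing on its 20 mm head, 40 mm high, for later; origin under the centre of the head; leave it

How it is judged (in metres and radians):
On the way, in this order (a step that is already met when the one before it is completed fails the run):
1. the spacer sits home on the shoulder (horizontal distance between spacer and shoulder below 0.004 m and z of spacer in the frame of shoulder between -0.003 and 0.003 m and angle between spacer's own z axis and vertical below 0.08 rad), for 0.2 s.
2. then the disc sits home on the spacer (all of step 1 and horizontal distance between disc and shoulder below 0.004 m and z of disc in the frame of shoulder between 0.013 and 0.019 m and angle between disc's own z axis and vertical below 0.08 rad), for 0.2 s.
3. then the bush is over the square and its flange sits home on the disc (all of step 2 and horizontal distance between bush and shoulder below 0.004 m and z of bush in the frame of shoulder between 0.025 and 0.031 m and angle between bush's own z axis and vertical below 0.08 rad), for 0.2 s.
At the end, for the whole second after the job is handed in: spacer, disc and bush, in that order from below, are on the spindle, each within 4 mm of the axis, within 3 mm of its home height (0, 16 and 28 mm above the shoulder), lying flat within 0.08 rad, at rest and released (all of step 3 and linear speed of each of spacer, disc, bush below 0.02 m/s); the robot touches nothing.
It fails at once if the disc or the bush is pressed or twisted against the spindle or the part below with more than 45 N (contact force between any of disc, bush and polishing_head above 45 N or contact force between disc and spacer above 45 N or contact force between bush and disc above 45 N).
It fails at once if the rhino, the trinket box, its lid, the stick, the riffler or the clamp screw is moved more than 25 mm (distance of any of rhino, trinket_box, trinket_lid, burnishing_stick, riffler, clamp_screw from where it was at the start of the episode above 0.025 m).
It also fails if it takes over 72 s, if anything falls off the work surface, if the arm or the gripper's body presses on something with over 40 N, if the wrist force passes 120 N, or if a joint passes its speed limit or range.

## Working session

There is one attempt and no reset: what is moved stays moved. The work goes in short steps, Python scripts to look and compute and a shell command to move; the robot and the scene stay as the last step left them, time stands still between calls to the robot, and variables do not carry over. Pictures are saved under pics/ and viewed, and the job is handed in when it is done.

```bash
mkdir -p pics; ls; cat > look.py <<'E'
from rig import sense, vision, job
import cv2, numpy as np, sys
def snap(name,fn):
    im=vision.capture(name); cv2.imwrite('pics/'+fn,im[:,:,::-1]); return im
E
python3 - <<'E'
from look import *
s=sense(); print(s)
for n in ("scene","top","wrist"):
    snap(n,n+"0.png"); c=vision.calibration(n); print(n,c)
E
```

```text
pics
{'time_s': 0.0, 'joints': array([ 9.92614653e-01,  3.13438440e-01,  1.49841348e+00, -9.63381082e-06,
        1.33100221e+00, -2.23377727e-01]), 'dq': array([ 0.00016946, -0.00086927, -0.00016317,  0.0008774 ,  0.00078152,
        0.00152273]), 'tau': array([ 2.82311421e-04, -4.12270582e+01, -2.59739292e+01, -1.81362025e-04,
        4.15352115e-03, -2.74273138e-07]), 'eef_pos': array([182.25136804, 492.08492837, 230.74987771]), 'ee_rot': array([ 0.57997645, -0.40408728,  0.5808008 ,  0.40374647]), 'force': array([-0.86449874, -0.48090534, -0.1545759 ]), 'wrist_torque': array([-0.00987522,  0.0531772 ,  0.01714695]), 'grip_width': 0.9986352824729045}
scene {'K': array([[486.94224426,   0.        , 307.41594245],
       [  0.        , 486.94224426, 240.14857914],
       [  0.        ,   0.        ,   1.        ]]), 'extrinsics': array([[ 5.66865815e-01, -5.44682529e-01,  6.18048615e-01,
         1.33089996e+03],
       [ 8.23646461e-01,  3.59768435e-01, -4.38375615e-01,
        -5.18585064e+02],
       [ 1.64211557e-02,  7.57553705e-01,  6.52566264e-01,
         9.06879604e+02],
  
[... 428 characters left out ...]
+01],
       [ 5.40612858e-03,  1.88167844e-01,  9.82122007e-01,
         1.02316616e+03],
       [ 0.00000000e+00,  0.00000000e+00,  0.00000000e+00,
         1.00000000e+00]])}
wrist {'K': array([[390.39912987,   0.        , 322.83332652],
       [  0.        , 390.39912987, 241.62742265],
       [  0.        ,   0.        ,   1.        ]]), 'extrinsics': array([[ 3.47936435e-01, -9.00976581e-01, -2.59193820e-01,
         1.16542836e+02],
       [ 9.37517949e-01,  3.34205046e-01,  9.67836853e-02,
         5.16874910e+02],
       [-5.75951143e-04, -2.76673430e-01,  9.60963830e-01,
         3.73075178e+02],
       [ 0.00000000e+00,  0.00000000e+00,  0.00000000e+00,
         1.00000000e+00]])}
```

View pics/scene0.png

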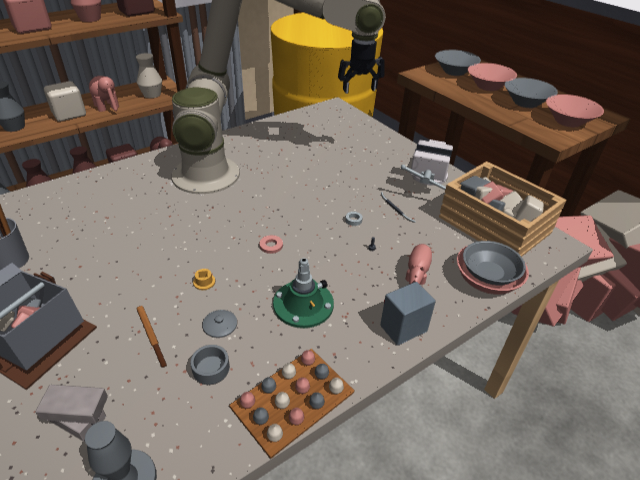

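View pics/top0.png

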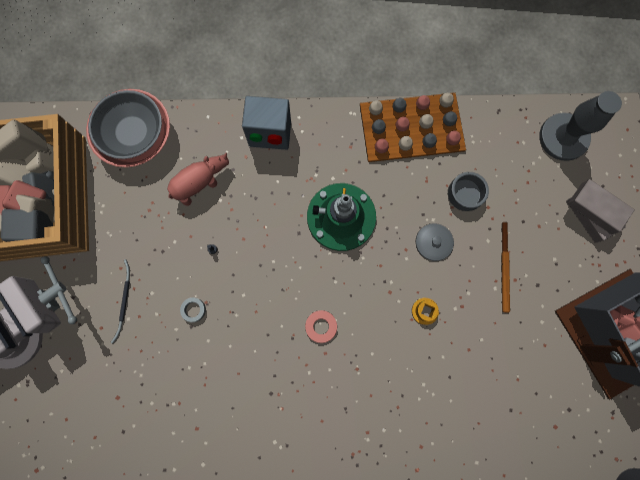

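View pics/wrist0.png

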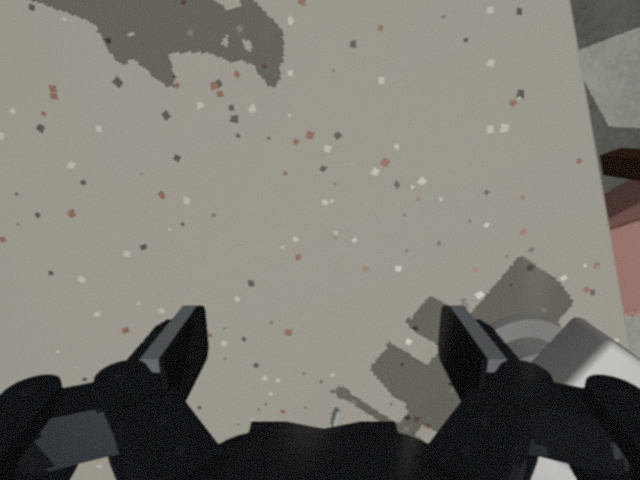

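The top view shows the head at about (341,216), the spacer at (193,310), the disc at (321,327) and the bush at (426,311) with its square hole turned roughly diamond-wise. I'll measure them next.

```bash
cat >> look.py <<'E'
def ray(cal,u,v):
    K=cal["K"];E=cal["extrinsics"]
    d=np.linalg.inv(K)@np.array([u,v,1.0]); d=np.array([d[0],-d[1],-d[2]])
    return E[:3,3],E[:3,:3]@d
def onplane(cal,u,v,z):
    o,d=ray(cal,u,v); t=(z-o[2])/d[2]; return o+t*d
def proj(cal,P):
    E=cal["extrinsics"]; p=E[:3,:3].T@(np.asarray(P,float)-E[:3,3]); q=cal["K"]@np.array([p[0],-p[1],-p[2]]); return q[:2]/q[2]
def tri(c1,p1,c2,p2):
    o1,d1=ray(c1,*p1);o2,d2=ray(c2,*p2)
    A=np.stack([d1,-d2],1); t=np.linalg.lstsq(A,o2-o1,rcond=None)[0]
    a=o1+t[0]*d1;b=o2+t[1]*d2; return (a+b)/2,np.linalg.norm(a-b)
def circ_on_plane(cal,mask,z):
    cs,_=cv2.findContours(mask,cv2.RETR_EXTERNAL,cv2.CHAIN_APPROX_NONE)
    c=max(cs,key=cv2.contourArea)
    P=np.array([onplane(cal,*p[0],z)[:2] for p in c])
    (e,ax,a)=cv2.fitEllipse(P.astype(np.float32)); return np.array(e),ax,cv2.contourArea(c)
E
python3 - <<'E'
from look import *
for n,rois in (("top",dict(disc=(290,300,355,355,'p'),bush=(405,290,450,335,'y'),spacer=(175,290,212,330,'s'),head=(295,175,385,260,'g'))),
 ("scene",dict(disc=(250,228,292,258,'p'),bush=(185,262,222,295,'y'),spacer=(340,205,368,228,'s'),head=(265,260,340,328,'g')))):
    im=cv2.imread('pics/%s0.png'%n); c=vision.calibration(n)
    hsv=cv2.cvtColor(im,cv2.COLOR_BGR2HSV).astype(int)
    H,S,V=hsv[...,0],hsv[...,1],hsv[...,2]
    for k,(x0,y0,x1,y1,t) in rois.items():
        m={'p':((H<12)|(H>170))&(S>70)&(V>120),'y':(H>12)&(H<30)&(S>130)&(V>60),'s':(H>80)&(H<125)&(S>12),'g':(H>60)&(H<95)&(S>80)}[t]
        M=np.zeros(m.shape,np.uint8); M[y0:y1,x0:x1]=m[y0:y1,x0:x1]*255
        M=cv2.morphologyEx(M,cv2.MORPH_CLOSE,np.ones((3,3)))
        cv2.imwrite('pics/m_%s_%s.png'%(n,k),M)
        z=dict(disc=12,bush=6,spacer=16,head=10)[k]
        print(n,k,circ_on_plane(c,M,z))
    if n=='top': crop=im[160:350,160:460]; 
    else: crop=im[200:330,180:380]
    cv2.imwrite('pics/crop_%s.png'%n,cv2.resize(crop,None,fx=800/crop.shape[1],fy=800/crop.shape[1],interpolation=cv2.INTER_CUBIC))
E
```

```text
top disc (array([431.76364136,  -5.31548119]), (63.802791595458984, 64.34879302978516), 771.5)
top bush (array([ 458.99127197, -223.34176636]), (53.881935119628906, 54.619911193847656), 535.0)
top spacer (array([470.2467041, 258.3269043]), (46.52392578125, 48.6870002746582), 422.0)
top head (array([663.85150146, -54.21583176]), (146.6344757080078, 147.41189575195312), 3561.5)
scene disc (array([438.37005615,  -9.62653446]), (60.29767608642578, 72.08250427246094), 285.0)
scene bush (array([ 456.17553711, -224.51251221]), (51.71018981933594, 74.41049194335938), 318.0)
scene spacer (array([479.66186523, 250.81726074]), (46.7009391784668, 59.1739616394043), 150.5)
scene head (array([672.42871094, -60.55186462]), (142.89109802246094, 145.2484130859375), 1828.0)
```

View pics/crop_top.png

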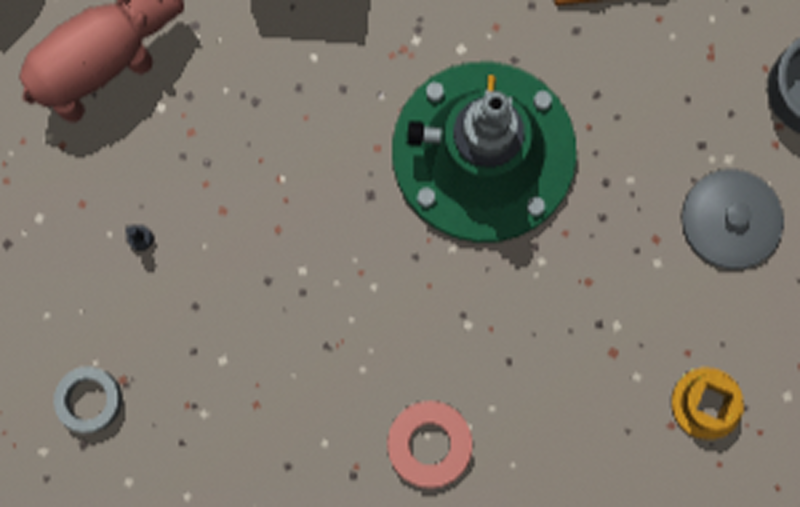

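View pics/crop_scene.png

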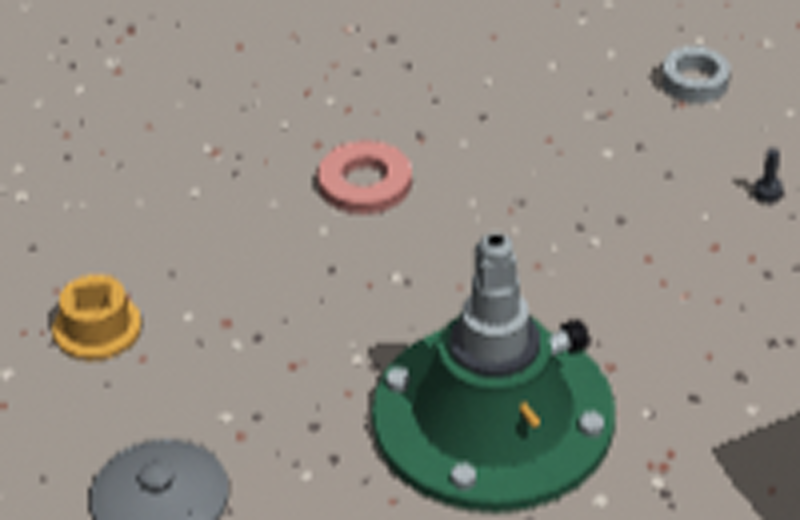

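```bash
cat >> look.py <<'E'
from scipy.spatial.transform import Rotation as R
def toolR(s): 
    w,x,y,z=s['ee_rot']; return R.from_quat([x,y,z,w])
def downR(yaw):
    # tool x down; jaw axis z horizontal at world angle yaw
    x=np.array([0,0,-1.]); z=np.array([np.cos(yaw),np.sin(yaw),0]); y=np.cross(z,x)
    return R.from_matrix(np.stack([x,y,z],1))
def plan(pos,yawdeg=None):
    s=sense(); r=toolR(s); d=r.inv().apply(np.array(pos)-s['eef_pos'])/10
    out=np.round(d,3)
    zz=r.as_matrix()[:,2]; cur=np.degrees(np.arctan2(zz[1],zz[0]))
    rv=(r.inv()*downR(np.radians(cur if yawdeg is None else yawdeg))).as_rotvec()
    print('t',round(s['time_s'],2),'pos',s['eef_pos'].round(1),'yaw',cur.round(1),'F',s['force'].round(1),'grip',round(s['grip_width'],3))
    print('ROT',rv.round(4),'SHIFT cm',out)
E
python3 - <<'E'
from look import *
s=sense(); r=toolR(s); print(r.as_matrix().round(3))
ct=vision.calibration('top');cs=vision.calibration('scene');cw=vision.calibration('wrist')
print(tri(ct,(346.4,198.25),cs,(304,260)))
E=cw['extrinsics']; print('cam in tool',r.inv().apply(E[:3,3]-s['eef_pos']), (r.inv().as_matrix()@E[:3,:3]).round(3))
print('tcp px',proj(cw,s['eef_pos']), proj(cw,s['eef_pos']-[0,0,100]),proj(cw,s['eef_pos']-[0,0,200]))
# refined two-view centres for ground objects
for k,p in dict(spacer=(470,258,16),disc=(432,-5,12),bush=(459,-223,30),nose=(664,-54,151)).items():
    print(k,proj(ct,p),proj(cs,p))
plan([640,-54,300],0)
plan([470,258,150],0)
E
```

```text
[[-0.001 -0.938  0.347]
 [-0.001  0.347  0.938]
 [-1.     0.    -0.001]]
(array([665.44139281, -55.63828925, 148.81169395]), np.float64(1.1853368656019394))
cam in tool [-142.18180707   70.29405989    0.22462066] [[-0.     0.277 -0.961]
 [-0.001  0.961  0.277]
 [ 1.     0.001 -0.   ]]
tcp px [322.22800585 312.11573251] [322.54783136 242.42406294] [322.6911654  211.19081891]
spacer [192.60334773 309.64868509] [353.29687889 215.55857234]
disc [320.550239   325.96575269] [271.29225455 241.40906579]
bush [427.41534695 310.36613222] [203.33298306 272.73731089]
nose [345.35198579 198.53749013] [303.99081544 258.6882831 ]
t 0.15 pos [182.3 492.1 230.9] yaw 69.7 F [ 0.1 -0.1 -0.6] grip 0.998
ROT [ 1.216e+00 -1.000e-03  4.000e-04] SHIFT cm [ -6.89  -61.891 -35.315]
t 0.15 pos [182.3 492.1 230.9] yaw 69.7 F [ 0.1 -0.1 -0.6] grip 0.998
ROT [ 1.216e+00 -1.000e-03  4.000e-04] SHIFT cm [  8.093 -35.113 -11.951]
```

```bash
python3 -m pendant '[[-0.07,0,0,-0.5,-5.3,-2.9,1],[-0.14,0,0,-1,-10.6,-5.8,1],[-0.21,0,0,-1.4,-16,-8.7,1],[-0.28,0,0,-1.4,-21.3,-11.5,1],[-0.354,0,0,-1.4,-26.6,-14.3,1]]'; python3 -c "
from look import *
plan([665,-55,245],90)"
```

```text
time_s: 0.78
eef_pos: [383.1, 264.2, 245.4]
ee_rot: [-0.5, 0.5, -0.5, -0.5]
force: [-0.5, 0.9, 0.1]
grip_width: 1.002
t 0.78 pos [383.1 264.2 245.4] yaw 90.1 F [-0.5  0.9  0.1] grip 1.002
ROT [0.0016 0.0002 0.0002] SHIFT cm [  0.037 -28.135 -31.961]
```

```bash
python3 -m pendant '[[0,0,0,0,-4,-4.5,1],[0,0,0,0,-8,-9,1],[0,0,0,0,-12,-13.6,1],[0,0,0,0,-16,-18.2,1],[0,0,0,0,-20,-22.7,1]]' && python3 -m pendant '[[0,0,0,0,-4,-4.6,1],[0,0,0,0,-8.1,-9.3,1],[0,0,0,0,-8.1,-9.3,1],[0,0,0,0,-8.1,-9.3,1],[0,0,0,0,-8.1,-9.3,1]]'; python3 - <<'E'
from look import *
plan([665,-55,245],90)
snap('wrist','w1.png'); c=vision.calibration('wrist'); print(c['extrinsics'][:3,3], proj(c,[665,-55,151]))
E
```

```text
time_s: 1.4
eef_pos: [583.0, 36.9, 245.1]
ee_rot: [0.5, -0.5, 0.5, 0.5]
force: [0.7, 0.5, 0.4]
grip_width: 0.998
time_s: 2.02
eef_pos: [662.5, -53.2, 245.9]
ee_rot: [-0.5, 0.5, -0.5, -0.5]
force: [-0.4, 0.2, 0.2]
grip_width: 1.001
t 2.02 pos [662.5 -53.2 245.9] yaw 90.0 F [-0.4  0.2  0.2] grip 1.001
ROT [ 0.0005 -0.      0.0005] SHIFT cm [ 0.092 -0.25  -0.176]
[592.22342432 -53.08935071 388.17374193] [319.77341432 248.02320135]
```

View pics/w1.png

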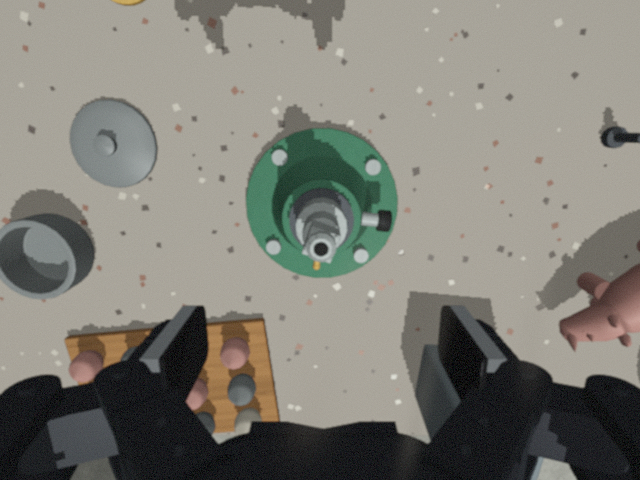

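Spindle nose seen at about (320,248), close to the predicted (319.8,248.0). Zooming in.

```bash
python3 - <<'E'
import cv2
im=cv2.imread('pics/w1.png')[175:275,265:385]
cv2.imwrite('pics/w1c.png',cv2.resize(im,None,fx=6,fy=6,interpolation=cv2.INTER_CUBIC))
E
```

```text
(no output)
```

View pics/w1c.png

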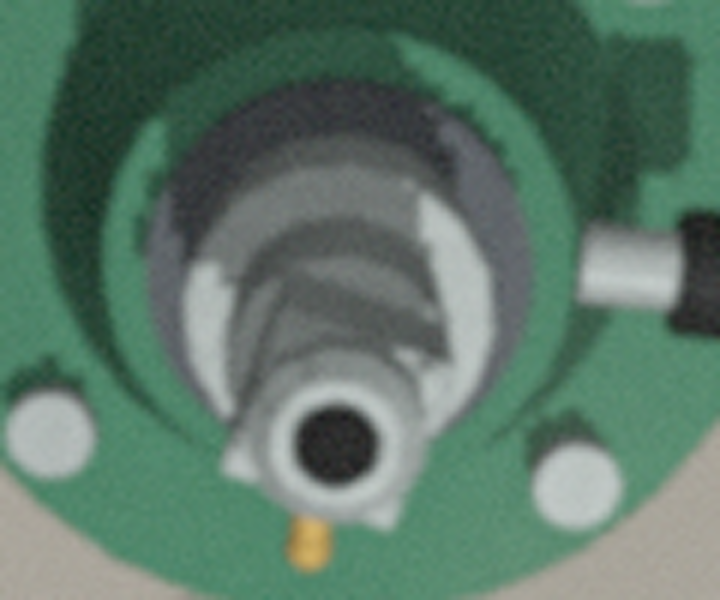

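```bash
python3 - <<'E'
from look import *
c=vision.calibration('wrist'); f=lambda x,y,z: onplane(c,265+x/6,175+y/6,z)
print(f(336,445,151))
for z in (140,142,143):
    a,b,d=f(228,470,z),f(391,527,z),f(450,358,z)
    for p,q in((a,b),(b,d),(a,d)):
        v=q-p; print(z,np.linalg.norm(v).round(1),np.degrees(np.arctan2(v[1],v[0])).round(1))
    print((a+d)/2)
# shoulder ring centre: ellipse
E
```

```text
[665.76056729 -54.22164318 151.        ]
140 19.4 69.7
140 20.6 162.0
140 27.7 117.7
[665.63078395 -54.02284846 140.        ]
142 19.2 69.7
142 20.5 162.0
142 27.5 117.7
[665.03920356 -54.01532552 142.        ]
143 19.1 69.7
143 20.4 162.0
143 27.4 117.7
[664.74341337 -54.01156405 143.        ]
```

```bash
python3 -m pendant '[[0,0,0,0,2.7,4.4,1],[0,0,0,0,5.4,8.9,1],[0,0,0,2,8.1,13.3,1],[0,0,0,4,11,17.8,1],[0,0,0,6,13.7,22.2,1]]' && python3 -m pendant '[[0,0,0,3.6,2.8,4.5,1],[0,0,0,7.6,5.55,8.9,1],[0,0,0,7.6,5.55,8.9,1],[0,0,0,7.6,5.55,8.9,1],[0,0,0,7.6,5.55,8.9,1]]'; python3 - <<'E'
from look import *
plan([470,258,110],90)
snap('wrist','w2.png'); c=vision.calibration('wrist'); print(c['extrinsics'][:3,3], proj(c,[470,258,16]))
E
```

```text
time_s: 2.7
eef_pos: [524.4, 169.6, 185.5]
ee_rot: [0.5, -0.5, 0.5, 0.5]
force: [0.6, 0.3, -0.1]
grip_width: 1.001
time_s: 3.32
eef_pos: [471.7, 256.2, 110.5]
ee_rot: [0.501, -0.5, 0.5, 0.499]
force: [-0.1, -0.1, 0.1]
grip_width: 1.002
t 3.33 pos [471.7 256.2 110.5] yaw 89.9 F [-0.1 -0.1  0.1] grip 1.002
ROT [-0.0018  0.0005  0.0024] SHIFT cm [0.051 0.174 0.183]
[401.18184049 256.38804444 252.38823481] [325.39439772 241.8317211 ]
```

View pics/w2.png

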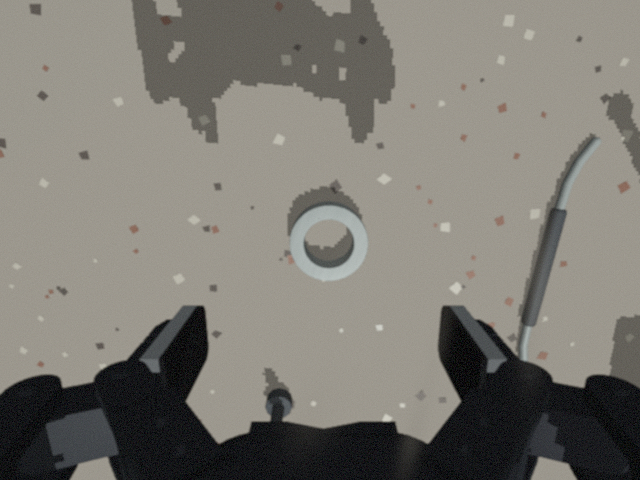

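```bash
python3 - <<'E'
from look import *
im=cv2.imread('pics/w2.png'); c=vision.calibration('wrist')
hsv=cv2.cvtColor(cv2.GaussianBlur(im,(3,3),0),cv2.COLOR_BGR2HSV).astype(int)
M=np.zeros(im.shape[:2],np.uint8); m=(hsv[...,0]>75)&(hsv[...,0]<125)&(hsv[...,2]>130)
M[195:290,280:375]=m[195:290,280:375]*255
print(circ_on_plane(c,M,16)); 
e=circ_on_plane(c,M,16)[0]
plan([e[0],e[1],3],90)
E
```

```text
(array([470.79492188, 259.84698486]), (47.41768264770508, 48.107208251953125), 4317.5)
t 3.38 pos [471.7 256.1 110.4] yaw 89.9 F [-0.1 -0.4 -0.6] grip 1.001
ROT [-0.0021  0.0005  0.0021] SHIFT cm [10.736  0.113  0.37 ]
```

```bash
python3 -m pendant '[[0,0,0,5,0.11,0.37,1],[0,0,0,9,0.11,0.37,1],[0,0,0,10.7,0.11,0.37,1],[0,0,0,10.7,0.11,0.37,1],[0,0,0,10.7,0.11,0.37,0.7]]' 40; python3 -m pendant '[[0,0,0,0,0,0,0],[0,0,0,0,0,0,0],[0,0,0,0,0,0,0],[0,0,0,0,0,0,0],[0,0,0,0,0,0,0]]' 40;  python3 -c "
from look import *
snap('wrist','w3.png')
print(sense()['force'])"
```

```text
time_s: 4.0
eef_pos: [470.7, 260.6, 3.9]
ee_rot: [0.501, -0.5, 0.499, 0.499]
force: [0.5, 0.4, -0.2]
grip_width: 0.813
time_s: 4.62
eef_pos: [470.3, 260.7, 4.0]
ee_rot: [0.501, -0.5, 0.499, 0.499]
force: [-1.9, -1.6, 10.0]
grip_width: 0.57
[-2.21857021 -1.58962168  8.74154834]
```

View pics/w3.png

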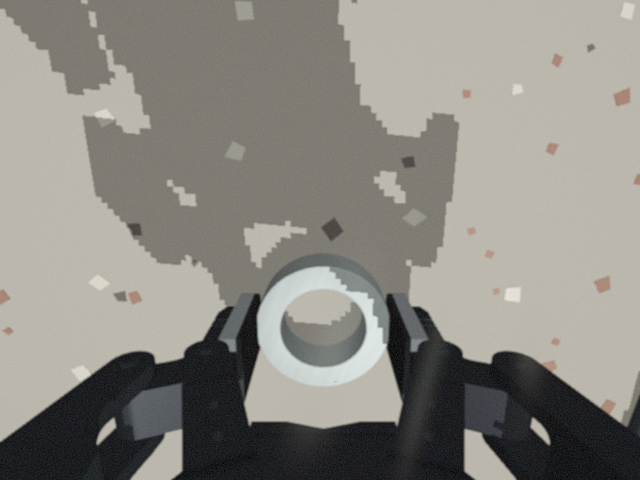

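```bash
python3 - <<'E'
from look import *
im=cv2.imread('pics/w3.png'); c=vision.calibration('wrist')
hsv=cv2.cvtColor(cv2.GaussianBlur(im,(3,3),0),cv2.COLOR_BGR2HSV).astype(int)
m=((hsv[...,2]>200)&(hsv[...,0]>75)&(hsv[...,0]<125)).astype(np.uint8)*255
M=np.zeros_like(m); M[240:400,250:400]=m[240:400,250:400]
# lower outer arc of top face: hull points in lower half
cs,_=cv2.findContours(M,cv2.RETR_EXTERNAL,cv2.CHAIN_APPROX_NONE); k=max(cs,key=cv2.contourArea)
h=cv2.convexHull(k)[:,0]
P=np.array([onplane(c,*p,16)[:2] for p in k[:,0] if p[1]>285 and (p[1]>345 or p[0]<320)])
A=np.c_[2*P,np.ones(len(P))]; sol=np.linalg.lstsq(A,(P**2).sum(1),rcond=None)[0]
print('centre',sol[:2],'r',np.sqrt(sol[2]+sol[:2]@sol[:2]),len(P)); print(sense()['eef_pos'])
E
python3 -m pendant '[[0,0,0,-3,0,0,0],[0,0,0,-8,0,0,0],[0,0,0,-14,0,0,0],[0,0,0,-19,0,0,0],[0,0,0,-19,0,0,0]]' 60; python3 - <<'E'
from look import *
snap('wrist','w4.png'); plan([665.5,-54.2,190],90)
E
```

```text
centre [471.43577872 261.02334124] r 23.804750896194324 201
[470.31654622 260.6707315    3.96936243]
time_s: 5.3
eef_pos: [470.9, 261.0, 196.6]
ee_rot: [0.503, -0.501, 0.498, 0.498]
force: [0.6, 0.1, -2.3]
grip_width: 0.557
t 5.35 pos [469.9 260.6 193.8] yaw 90.0 F [-0.3  0.1 -2.2] grip 0.563
ROT [-0.0007  0.001   0.0032] SHIFT cm [  0.411 -19.584 -31.466]
```

View pics/w4.png

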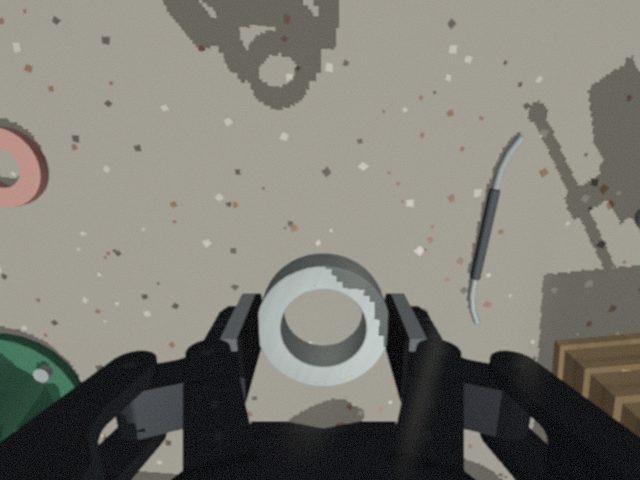

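```bash
python3 -m pendant '[[0,0,0,0,-3,-5,0],[0,0,0,0,-6,-10,0],[0,0,0,0,-9,-15,0],[0,0,0,0,-12,-20,0],[0,0,0,0,-15,-25,0]]' && python3 -m pendant '[[0,0,0,0,-3,-4,0],[0,0,0,0.4,-4.46,-6.5,0],[0,0,0,0.4,-4.46,-6.5,0],[0,0,0,0.4,-4.46,-6.5,0],[0,0,0,0.4,-4.46,-6.5,0]]'; python3 - <<'E'
from look import *
snap('wrist','w5.png'); plan([664.5,-54.4,160],90)
E
```

```text
time_s: 5.98
eef_pos: [619.5, 8.6, 190.5]
ee_rot: [0.5, -0.499, 0.501, 0.501]
force: [0.4, 1.0, -1.0]
grip_width: 0.558
time_s: 6.6
eef_pos: [663.5, -53.6, 188.3]
ee_rot: [0.5, -0.5, 0.5, 0.5]
force: [-0.3, 0.3, -1.3]
grip_width: 0.564
t 6.65 pos [663.6 -53.7 188.5] yaw 90.0 F [-0.3  0.1 -1.3] grip 0.557
ROT [0.0004 0.0001 0.    ] SHIFT cm [ 2.848 -0.086 -0.069]
```

View pics/w5.png

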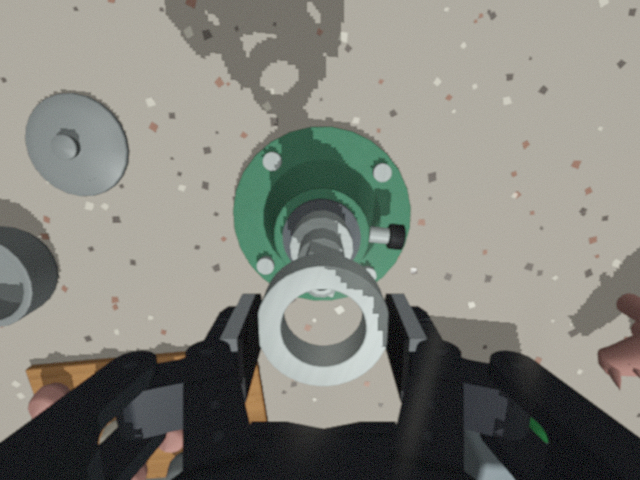

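```bash
python3 -m pendant '[[0,0,0,1.5,-0.09,-0.07,0],[0,0,0,2.5,-0.09,-0.07,0],[0,0,0,3.2,-0.09,-0.07,0],[0,0,0,3.8,-0.09,-0.07,0],[0,0,0,4.2,-0.09,-0.07,0]]'; python3 - <<'E'
from look import *
snap('wrist','w6.png'); plan([664.5,-54.4,100],90)
E
```

```text
time_s: 7.28
eef_pos: [664.8, -55.4, 146.0]
ee_rot: [0.5, -0.5, 0.5, 0.5]
force: [-0.5, -0.2, -1.4]
grip_width: 0.561
t 7.33 pos [664.6 -55.4 145.5] yaw 90.0 F [ 0.1  0.5 -2. ] grip 0.558
ROT [-0.0008  0.0002 -0.0007] SHIFT cm [4.552 0.011 0.099]
```

View pics/w6.png

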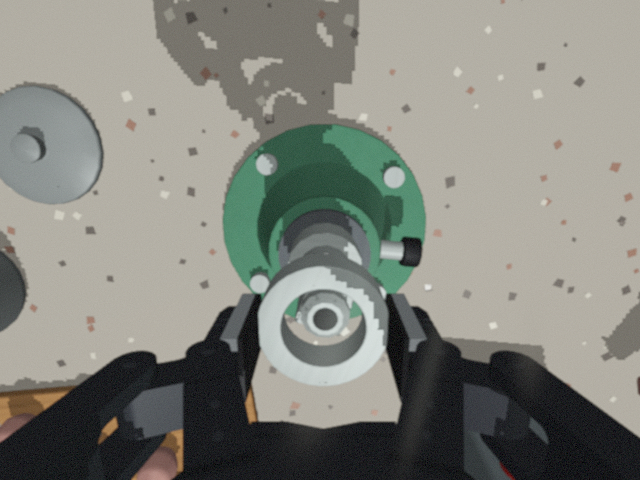

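```bash
python3 - <<'E'
from look import *
c=vision.calibration('wrist'); print(onplane(c,324,319.5,151)); P=sense()['eef_pos'];print(P)
# ring top outer: left 258,right 389,bottom 385
z=P[2]+12
print(onplane(c,258,326,z),onplane(c,389,326,z),onplane(c,323,385,z))
E
```

```text
[665.18671112 -54.73293187 151.        ]
[664.63990802 -55.39772098 145.51528144]
[664.4362511  -79.17980998 157.51528144] [664.51597199 -30.69455451 157.51528144] [689.87941275 -55.15695039 157.51528144]
```

```bash
python3 -m pendant '[[0,0,0,1,-0.03,0.02,0],[0,0,0,2,-0.03,0.03,0],[0,0,0,3,-0.03,0.03,0],[0,0,0,4,-0.03,0.03,0],[0,0,0,4.4,-0.03,0.03,0]]'; python3 -m pendant '[[0,0,0,0.1,0,0,0],[0,0,0,0.1,0,0,0.3],[0,0,0,0.1,0,0,0.8],[0,0,0,0.1,0,0,1],[0,0,0,0.1,0,0,1]]'; python3 - <<'E'
from look import *
snap('wrist','w7.png'); plan([664.5,-54.4,190],90)
E
```

```text
time_s: 7.95
eef_pos: [664.8, -55.1, 101.3]
ee_rot: [0.5, -0.499, 0.5, 0.5]
force: [-0.5, 0.0, -1.3]
grip_width: 0.563
time_s: 8.57
eef_pos: [665.2, -55.2, 101.6]
ee_rot: [0.5, -0.5, 0.5, 0.5]
force: [0.9, 0.1, 0.4]
grip_width: 0.998
t 8.62 pos [665.2 -55.1 101.5] yaw 90.0 F [0.8 0.8 0.1] grip 1.004
ROT [-0.0008 -0.0001  0.0003] SHIFT cm [-8.85   0.064  0.071]
```

View pics/w7.png

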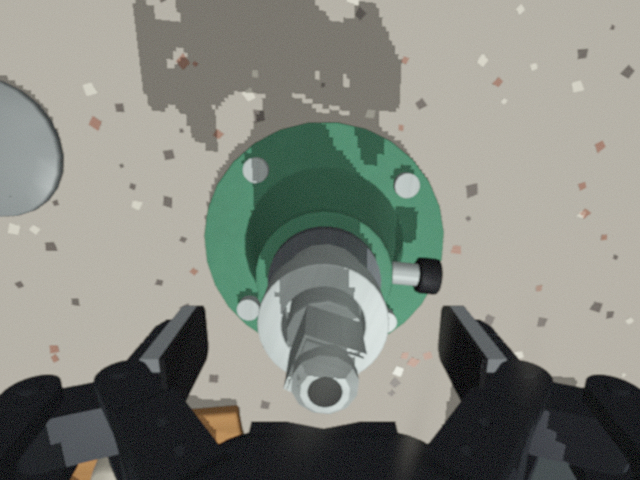

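Spacer is on the spindle, looks seated flat. On to the disc.

```bash
python3 -m pendant '[[0,0,0,-5,0,0,1],[0,0,0,-9.5,0,0,1],[0,0,0,-9.5,6,1.5,1],[0,0,0,-9.5,12,3,1],[0,0,0,-9.5,18,4.5,1]]' && python3 -m pendant '[[0,0,0,4,5.2,0.5,1],[0,0,0,8,5.2,0.5,1],[0,0,0,8,5.2,0.5,1],[0,0,0,8,5.2,0.5,1],[0,0,0,8,5.2,0.5,1]]'; cat > disc.py <<'E'
from look import *
import sys
fn,z=sys.argv[1],float(sys.argv[2])
im=snap('wrist',fn)[:,:,::-1]; c=vision.calibration('wrist')
hsv=cv2.cvtColor(cv2.GaussianBlur(im,(3,3),0),cv2.COLOR_BGR2HSV).astype(int)
m=(((hsv[...,0]<12)|(hsv[...,0]>170))&(hsv[...,1]>70)&(hsv[...,2]>140)).astype(np.uint8)*255
m=cv2.morphologyEx(m,cv2.MORPH_OPEN,np.ones((5,5)))
e=circ_on_plane(c,m,z); print(e); plan([e[0][0],e[0][1],3],90)
E
python3 disc.py w8.png 12
```

```text
time_s: 9.25
eef_pos: [483.2, -9.5, 196.3]
ee_rot: [0.5, -0.5, 0.5, 0.5]
force: [1.0, 0.5, 0.4]
grip_width: 0.993
time_s: 9.88
eef_pos: [434.3, -5.2, 117.6]
ee_rot: [0.501, -0.501, 0.5, 0.499]
force: [-1.2, 0.6, 0.0]
grip_width: 1.002
(array([377.3878479 , -12.53042316]), (3.631277084350586, 3.726651668548584), 25.0)
t 9.93 pos [434.1  -5.2 117.4] yaw 90.0 F [-0.1 -0.  -0.1] grip 1.002
ROT [-0.0007 -0.0006  0.0021] SHIFT cm [11.424  5.691 -0.732]
```

View pics/w8.png

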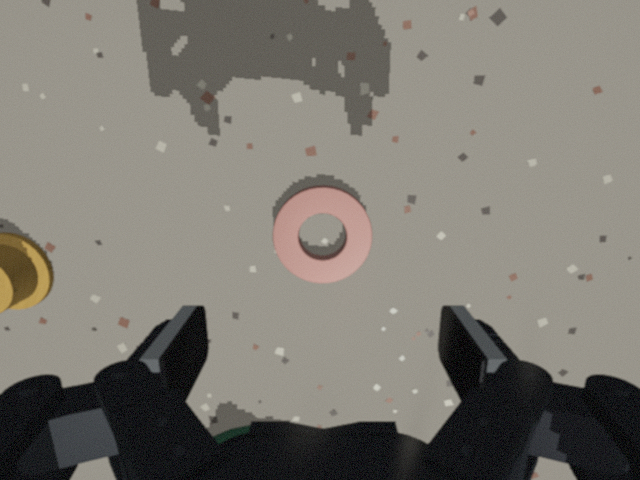

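```bash
python3 - <<'E'
from look import *
im=cv2.imread('pics/w8.png'); c=vision.calibration('wrist')
hsv=cv2.cvtColor(cv2.GaussianBlur(im,(3,3),0),cv2.COLOR_BGR2HSV).astype(int)
print(hsv[265,320],hsv[206,300])
m=(((hsv[...,0]<15)|(hsv[...,0]>165))&(hsv[...,1]>50)&(hsv[...,2]>160)).astype(np.uint8)*255
M=np.zeros_like(m);M[170:300,260:390]=m[170:300,260:390]
e=circ_on_plane(c,M,12); print(e); plan([e[0][0],e[0][1],3],90)
E
```

```text
[  5  58 197] [  6  64 190]
(array([431.94821167,  -5.54747152]), (63.39543151855469, 64.43383026123047), 7164.5)
t 9.93 pos [434.1  -5.2 117.4] yaw 90.0 F [-0.1 -0.  -0.1] grip 1.002
ROT [-0.0007 -0.0006  0.0021] SHIFT cm [11.435  0.235 -0.029]
```

```bash
python3 -m pendant '[[0,0,0,5,0.23,-0.03,1],[0,0,0,9.5,0.23,-0.03,1],[0,0,0,12,0.23,-0.03,1],[0,0,0,12,0.23,-0.03,1],[0,0,0,12,0.23,-0.03,0.85]]' 30; python3 -m pendant '[[0,0,0,0,0,0,0.6],[0,0,0,0,0,0,0.6],[0,0,0,0,0,0,0.6],[0,0,0,0,0,0,0.6],[0,0,0,0,0,0,0.6]]' 30;  python3 - <<'E'
from look import *
im=snap('wrist','w9.png')[:,:,::-1]; plan([432,-5,190],90)
c=vision.calibration('wrist')
hsv=cv2.cvtColor(cv2.GaussianBlur(im,(3,3),0),cv2.COLOR_BGR2HSV).astype(int)
m=(((hsv[...,0]<15)|(hsv[...,0]>165))&(hsv[...,1]>50)&(hsv[...,2]>160)).astype(np.uint8)*255
M=np.zeros_like(m);M[230:430,210:430]=m[230:430,210:430]
print(circ_on_plane(c,M,12))
E
```

```text
time_s: 10.55
eef_pos: [431.8, -5.5, -2.5]
ee_rot: [0.501, -0.5, 0.5, 0.499]
force: [0.3, -0.3, 0.1]
grip_width: 0.851
time_s: 11.18
eef_pos: [431.8, -5.5, -2.0]
ee_rot: [-0.501, 0.501, -0.5, -0.499]
force: [-1.4, 0.2, 8.3]
grip_width: 0.758
t 11.22 pos [431.9  -5.5  -2. ] yaw 90.0 F [-2.5  0.2  8. ] grip 0.763
ROT [-0.0003 -0.0009  0.0029] SHIFT cm [-19.203  -0.07    0.032]
(array([433.11236572,  -7.28135729]), (50.535491943359375, 59.59847640991211), 6881.0)
```

View pics/w9.png

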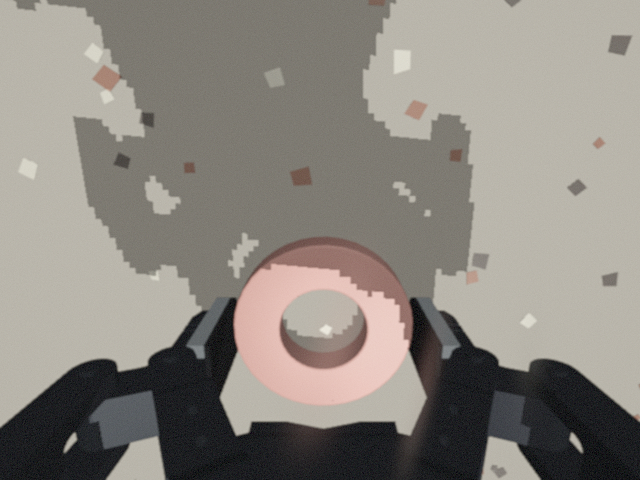

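```bash
python3 - <<'E'
from look import *
c=vision.calibration('wrist'); print(onplane(c,234,325,12),onplane(c,413,325,12),onplane(c,323.5,405,12),onplane(c,324,370,12),onplane(c,320,290,12),sense()['eef_pos'])
E
python3 -m pendant '[[0,0,0,-3,0,0,0.6],[0,0,0,-8,0,0,0.6],[0,0,0,-14,0,0,0.6],[0,0,0,-19.5,0,0,0.6],[0,0,0,-19.5,0,0,0.6]]' 40; python3 - <<'E'
from look import *
snap('wrist','w10.png'); plan([664.5,-54.4,190],90)
E
```

```text
[430.1180107  -37.58926374  12.        ] [430.15383734  27.57193111  12.        ] [464.68243765  -5.01808299  12.        ] [449.00694707  -4.82250393  12.        ] [416.36705038  -6.23669147  12.        ] [431.85571653  -5.49667997  -2.02843538]
time_s: 11.85
eef_pos: [432.5, -5.6, 195.8]
ee_rot: [-0.502, 0.503, -0.498, -0.497]
force: [0.2, 0.4, -1.8]
grip_width: 0.757
t 11.9 pos [431.3  -5.3 193.2] yaw 90.0 F [-0.1  0.8 -1.6] grip 0.756
ROT [-0.0006 -0.0013  0.0045] SHIFT cm [  0.427 -23.319  -4.895]
```

View pics/w10.png

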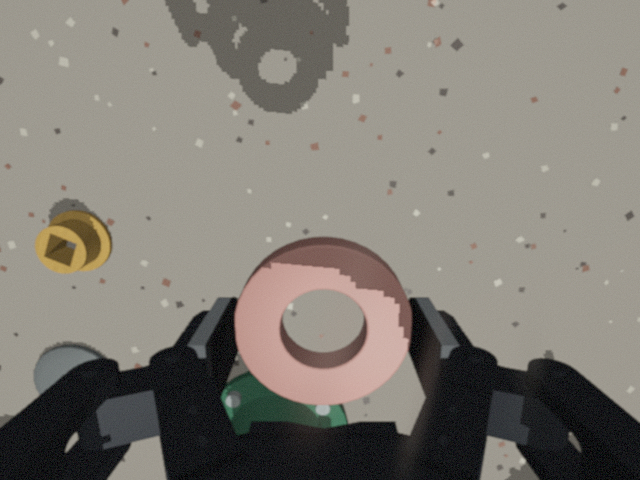

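```bash
python3 -m pendant '[[0,0,0,0,-5.5,-1.2,0.6],[0,0,0,0,-11,-2.4,0.6],[0,0,0,0,-16.5,-3.6,0.6],[0,0,0,0,-21,-4.6,0.6],[0,0,0,0,-23.36,-4.96,0.6]]' && python3 -m pendant '[[0,0,0,1,0,0,0.6],[0,0,0,2,0,0,0.6],[0,0,0,2.8,0,0,0.6],[0,0,0,2.8,0,0,0.6],[0,0,0,2.8,0,0,0.6]]'; python3 - <<'E'
from look import *
snap('wrist','w11.png'); plan([664.9,-54.9,145],90)
E
```

```text
time_s: 12.52
eef_pos: [665.3, -55.5, 188.7]
ee_rot: [0.5, -0.499, 0.501, 0.501]
force: [-0.6, -0.1, -0.2]
grip_width: 0.752
time_s: 13.15
eef_pos: [664.4, -55.0, 163.8]
ee_rot: [0.5, -0.5, 0.5, 0.5]
force: [0.3, 0.6, -1.0]
grip_width: 0.751
t 13.2 pos [664.5 -55.  163.9] yaw 90.0 F [-1.1  0.6 -0.5] grip 0.757
ROT [-0.0008 -0.0002  0.0009] SHIFT cm [ 1.889 -0.042  0.013]
```

View pics/w11.png

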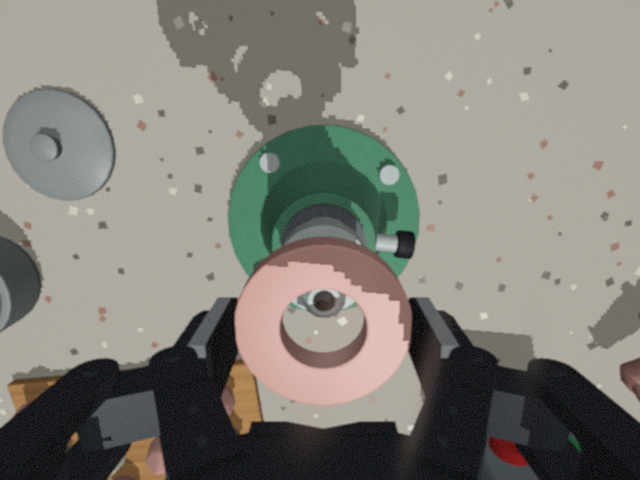

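```bash
python3 - <<'E'
from look import *
c=vision.calibration('wrist'); print(onplane(c,324,302,151))
E
python3 -m pendant '[[0,0,0,0.6,-0.04,0,0.6],[0,0,0,1.1,-0.05,0,0.6],[0,0,0,1.5,-0.05,0,0.6],[0,0,0,1.9,-0.05,0,0.6],[0,0,0,2.2,-0.05,0,0.6]]'; python3 - <<'E'
from look import *
snap('wrist','w12.png'); plan([664.9,-54.9,110],90)
E
```

```text
[666.16907085 -54.31257135 151.        ]
time_s: 13.82
eef_pos: [664.8, -55.0, 141.0]
ee_rot: [0.5, -0.5, 0.5, 0.5]
force: [0.3, -0.3, -1.0]
grip_width: 0.756
t 13.88 pos [664.7 -55.  140.6] yaw 89.9 F [-0.3  1.8 -1. ] grip 0.755
ROT [-0.0009  0.0002 -0.0006] SHIFT cm [ 3.064 -0.017  0.009]
```

View pics/w12.png

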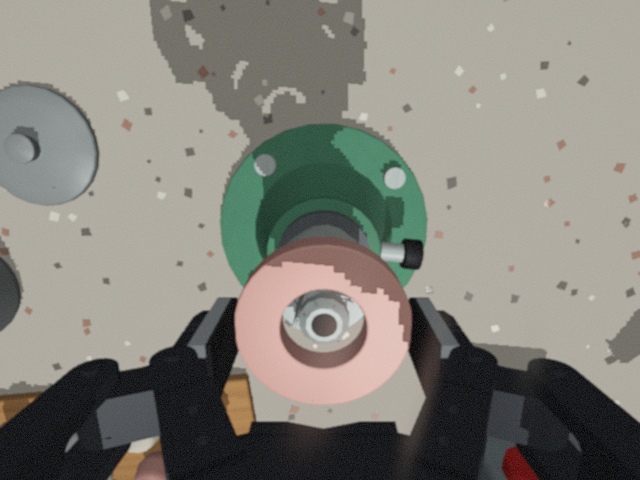

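```bash
python3 - <<'E'
from look import *
c=vision.calibration('wrist'); print(onplane(c,324,322.5,151)); print(onplane(c,324,367,154.6)-[16,0,0],onplane(c,323.5,404,154.6)-[33,0,0])
E
python3 -m pendant '[[0,0,0,0.7,-0.02,0,0.6],[0,0,0,1.4,-0.03,0,0.6],[0,0,0,2.0,-0.03,0,0.6],[0,0,0,2.3,-0.03,0,0.6],[0,0,0,2.5,-0.03,0,0.6]]'
```

```text
[663.9896846  -54.33386568 151.        ]
[664.63745344 -54.35497312 154.6       ] [664.10447336 -54.55817764 154.6       ]
time_s: 14.5
eef_pos: [665.2, -55.0, 116.2]
ee_rot: [0.5, -0.5, 0.5, 0.5]
force: [0.4, 0.2, -0.2]
grip_width: 0.753
```

```bash
python3 -m pendant '[[0,0,0,0.2,0,0,0.6],[0,0,0,0.4,0,0,0.6],[0,0,0,0.55,0,0,0.6],[0,0,0,0.6,0,0,0.6],[0,0,0,0.6,0,0,0.6]]'; python3 -m pendant '[[0,0,0,0,0,0,0.8],[0,0,0,0,0,0,0.9],[0,0,0,0,0,0,1],[0,0,0,0,0,0,1],[0,0,0,0,0,0,1]]'; python3 - <<'E'
from look import *
snap('wrist','w13.png');snap('scene','s13.png'); plan([664.5,-54.4,195],90)
im=cv2.imread('pics/s13.png')[230:340,250:360]; cv2.imwrite('pics/s13c.png',cv2.resize(im,None,fx=5,fy=5,interpolation=cv2.INTER_CUBIC))
E
```

```text
time_s: 15.12
eef_pos: [665.2, -55.1, 110.3]
ee_rot: [0.5, -0.5, 0.5, 0.5]
force: [-0.9, 1.0, -0.2]
grip_width: 0.752
time_s: 15.75
eef_pos: [665.2, -55.0, 110.3]
ee_rot: [0.5, -0.5, 0.5, 0.5]
force: [-0.7, 0.7, -0.3]
grip_width: 0.998
t 15.85 pos [665.2 -55.  110.3] yaw 90.0 F [0.3 0.3 0. ] grip 1.0
ROT [-0.0007 -0.     -0.    ] SHIFT cm [-8.47   0.071  0.063]
```

View pics/w13.png

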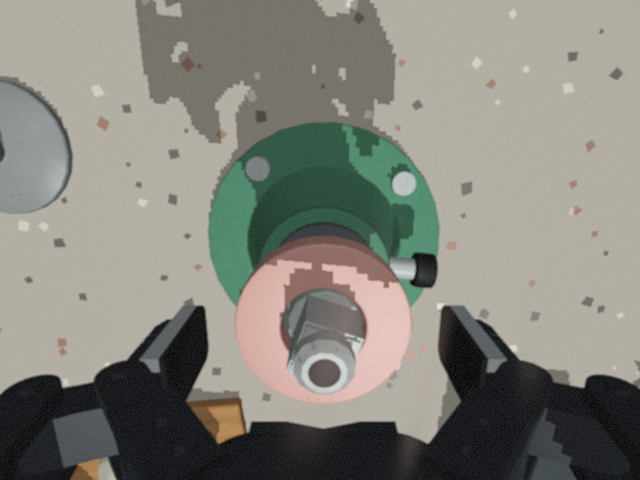

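View pics/s13c.png

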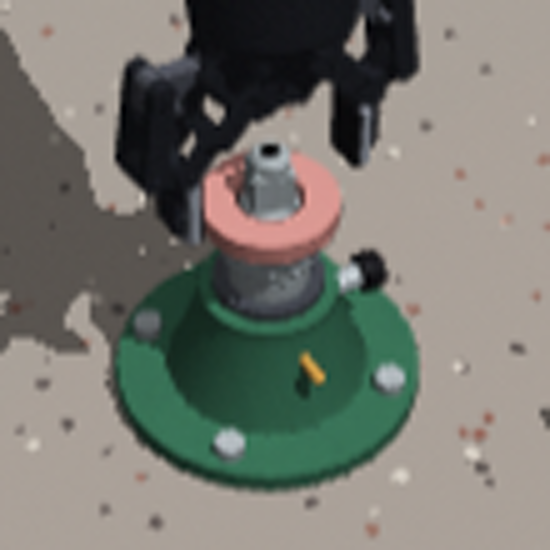

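```bash
python3 -m pendant '[[0,0,0,-5,0,0,1],[0,0,0,-9,0,0,1],[0,0,0,-9,4.5,-4,1],[0,0,0,-9,9,-8,1],[0,0,0,-9,13.5,-12,1]]' && python3 -m pendant '[[0,0,0,3,4,-3,1],[0,0,0,7,7.1,-4.8,1],[0,0,0,7,7.1,-4.8,1],[0,0,0,7,7.1,-4.8,1],[0,0,0,7,7.1,-4.8,1]]'; python3 - <<'E'
from look import *
im=snap('wrist','w14.png'); plan([459,-223,120],90)
cr=im[180:310,250:390,::-1]; cv2.imwrite('pics/w14c.png',cv2.resize(cr,None,fx=5,fy=5,interpolation=cv2.INTER_CUBIC))
E
```

```text
time_s: 16.48
eef_pos: [528.6, -175.9, 200.4]
ee_rot: [0.5, -0.5, 0.5, 0.5]
force: [-0.1, -1.1, 1.1]
grip_width: 1.005
time_s: 17.1
eef_pos: [460.3, -222.7, 131.4]
ee_rot: [-0.5, 0.501, -0.5, -0.499]
force: [-0.2, 0.2, 0.3]
grip_width: 1.001
t 17.15 pos [ 460.1 -222.6  131.2] yaw 90.0 F [-0.1 -0.7 -0.5] grip 0.996
ROT [ 0.0005 -0.0012  0.0016] SHIFT cm [ 1.12   0.114 -0.034]
```

View pics/w14.png

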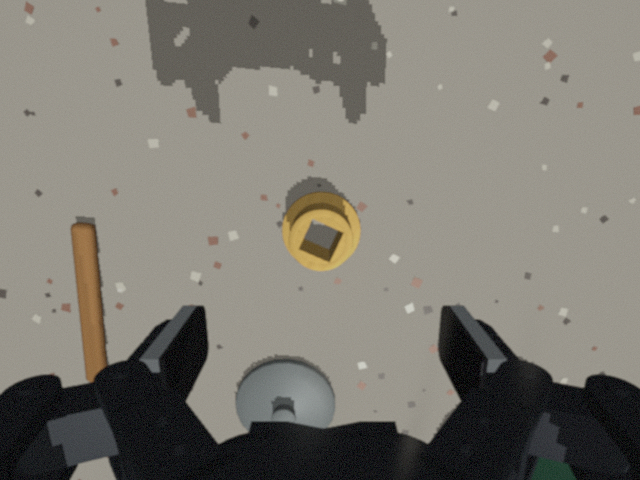

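View pics/w14c.png

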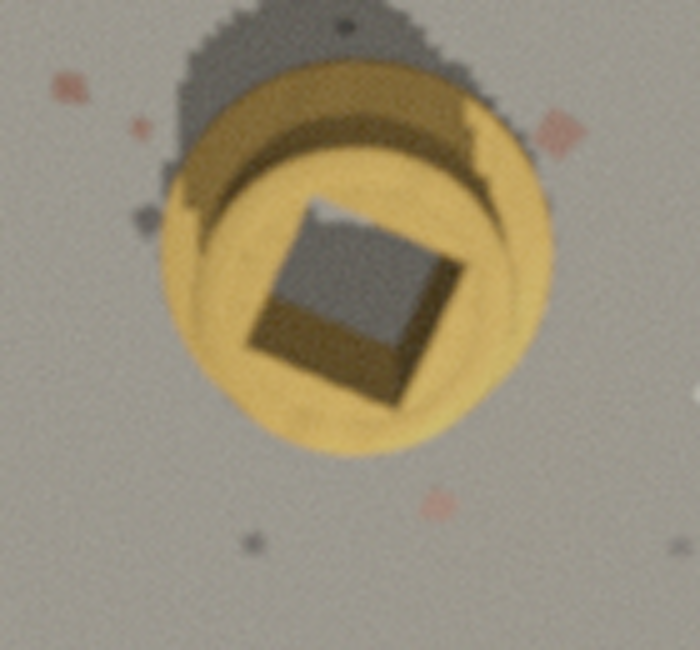

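```bash
python3 - <<'E'
from look import *
c=vision.calibration('wrist')
q=[onplane(c,250+x/5,180+y/5,30) for x,y in ((312,195),(467,262),(398,410),(247,347))]
for i in range(4):
    v=q[(i+1)%4]-q[i]; print(np.linalg.norm(v).round(1),(np.degrees(np.arctan2(v[1],v[0]))%90).round(1))
e=np.mean(q,0); print(e); 
print('flange', onplane(c,250+162/5,180+255/5,6),onplane(c,250+552/5,180+255/5,6),onplane(c,282,231,6))
plan([e[0],e[1],8],90)
E
```

```text
21.8 66.1
22.0 66.4
21.6 66.3
22.1 67.0
[ 459.73535057 -223.59192506   30.        ]
flange [ 459.36533351 -251.15121004    6.        ] [ 459.35733794 -195.98950133    6.        ] [ 459.36537452 -251.43414497    6.        ]
t 17.15 pos [ 460.1 -222.6  131.2] yaw 90.0 F [-0.1 -0.7 -0.5] grip 0.996
ROT [ 0.0005 -0.0012  0.0016] SHIFT cm [12.32   0.058 -0.08 ]
```

```bash
python3 -m pendant '[[0,0,0,5,0.06,-0.08,1],[0,0,0,9.5,0.06,-0.08,1],[0,0,0,12.2,0.06,-0.08,1],[0,0,0,12.2,0.06,-0.08,1],[0,0,0,12.2,0.06,-0.08,0.7]]' 40; python3 -m pendant '[[0,0,0,0,0,0,0.3],[0,0,0,0,0,0,0.3],[0,0,0,0,0,0,0.3],[0,0,0,0,0,0,0.3],[0,0,0,0,0,0,0.3]]' 40;  python3 - <<'E'
from look import *
im=snap('wrist','w15.png'); plan([459,-223,190],90)
E
```

```text
time_s: 17.77
eef_pos: [459.4, -224.0, 9.7]
ee_rot: [-0.5, 0.501, -0.5, -0.499]
force: [0.5, 0.3, 0.5]
grip_width: 0.816
time_s: 18.4
eef_pos: [459.1, -224.1, 9.7]
ee_rot: [-0.5, 0.501, -0.5, -0.499]
force: [-2.2, 1.3, 7.7]
grip_width: 0.484
t 18.45 pos [ 459.1 -224.1    9.7] yaw 90.0 F [-1.4  1.5  7.8] grip 0.484
ROT [-0.0006 -0.0014  0.0017] SHIFT cm [-18.03   -0.022   0.081]
```

View pics/w15.png

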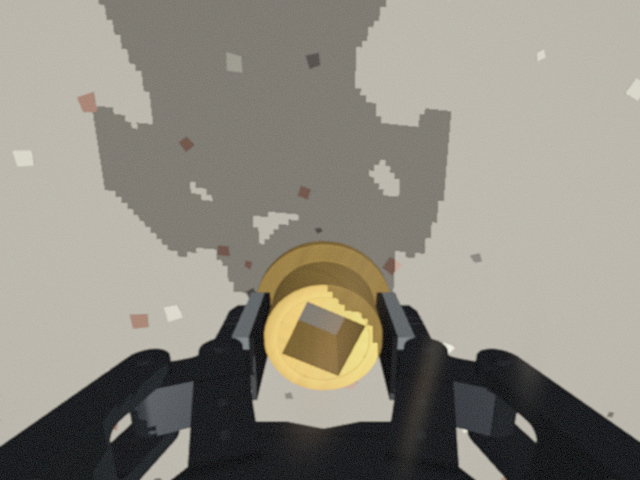

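```bash
python3 - <<'E'
import cv2
im=cv2.imread('pics/w15.png')[270:400,250:400]; cv2.imwrite('pics/w15c.png',cv2.resize(im,None,fx=5,fy=5,interpolation=cv2.INTER_CUBIC))
E
```

```text
(no output)
```

View pics/w15c.png

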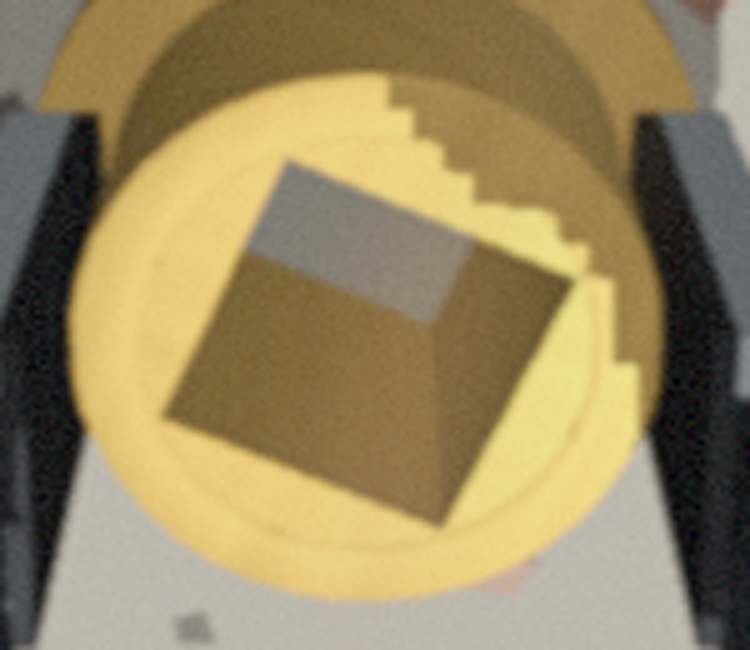

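```bash
python3 - <<'E'
from look import *
c=vision.calibration('wrist')
q=[onplane(c,250+x/5,270+y/5,30) for x,y in ((287,158),(577,285),(442,527),(162,416))]
for i in range(4):
    v=q[(i+1)%4]-q[i]; print(np.linalg.norm(v).round(1),(np.degrees(np.arctan2(v[1],v[0]))%90).round(1))
e=np.mean(q,0); print(e,sense()['eef_pos'])
E
python3 -m pendant '[[0,0,0,-3,0,0,0.3],[0,0,0,-8,0,0,0.3],[0,0,0,-14,0,0,0.3],[0,0,0,-19,0,0,0.3],[0,0,0,-19,0,0,0.3]]' 40; python3 - <<'E'
from look import *
snap('wrist','w16.png'); plan([664.9,-54.9,195],95)
E
```

```text
22.2 64.3
21.5 64.7
21.9 65.5
21.9 65.4
[ 459.82389304 -223.62772412   30.        ] [ 459.09101324 -224.07223708    9.6987124 ]
time_s: 19.08
eef_pos: [459.5, -224.4, 202.1]
ee_rot: [-0.5, 0.503, -0.5, -0.497]
force: [0.1, -0.2, -3.9]
grip_width: 0.481
t 19.12 pos [ 458.6 -223.7  199.4] yaw 90.0 F [-0.9 -0.5 -3.6] grip 0.48
ROT [-0.088  -0.0018  0.002 ] SHIFT cm [  0.45  -20.614  16.9  ]
```

View pics/w16.png

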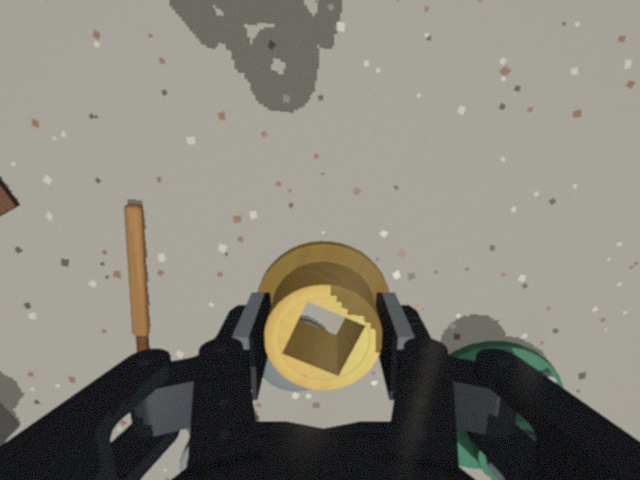

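```bash
python3 -m pendant '[[-0.02,0,0,0,-4.5,3.7,0.3],[-0.04,0,0,0,-9,7.4,0.3],[-0.07,0,0,0,-13.5,11.1,0.3],[-0.09,0,0,0,-17.5,14.5,0.3],[-0.105,0,0,0,-20.6,16.9,0.3]]' && python3 -m pendant '[[0,0,0,1,0,0,0.3],[0,0,0,2,0,0,0.3],[0,0,0,2.4,0,0,0.3],[0,0,0,2.4,0,0,0.3],[0,0,0,2.4,0,0,0.3]]'; python3 - <<'E'
from look import *
snap('wrist','w17.png'); plan([664.5,-54.9,165],96)
E
```

```text
time_s: 19.75
eef_pos: [665.1, -52.8, 195.6]
ee_rot: [0.472, -0.524, 0.473, 0.527]
force: [-0.3, -1.1, -3.0]
grip_width: 0.48
time_s: 20.38
eef_pos: [664.6, -55.2, 174.9]
ee_rot: [-0.474, 0.525, -0.473, -0.525]
force: [-0.9, -0.9, -2.9]
grip_width: 0.484
t 20.43 pos [664.6 -55.1 174.9] yaw 95.9 F [-0.3 -0.5 -3. ] grip 0.483
ROT [-0.0009 -0.0003  0.0009] SHIFT cm [0.989 0.012 0.025]
```

View pics/w17.png

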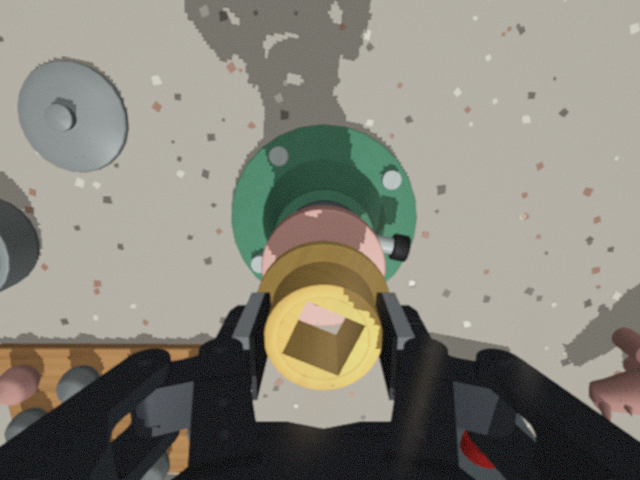

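```bash
python3 -m pendant '[[0,0,0,0.6,0.01,0.03,0.3],[0,0,0,1.0,0.01,0.03,0.3],[0,0,0,1.4,0.01,0.03,0.3],[0,0,0,1.6,0.01,0.03,0.3],[0,0,0,1.7,0.01,0.03,0.3]]'; python3 - <<'E'
from look import *
im=snap('wrist','w18.png'); plan([664.5,-54.9,152],96)
cv2.imwrite('pics/w18c.png',cv2.resize(im[270:400,250:400,::-1],None,fx=5,fy=5,interpolation=cv2.INTER_CUBIC))
E
```

```text
time_s: 21.05
eef_pos: [664.5, -54.5, 157.2]
ee_rot: [0.473, -0.525, 0.473, 0.525]
force: [0.5, -0.7, -2.7]
grip_width: 0.481
t 21.1 pos [664.5 -54.5 157.2] yaw 96.0 F [ 0.4 -0.2 -2.5] grip 0.483
ROT [-0.0005  0.     -0.0001] SHIFT cm [ 0.516 -0.001 -0.036]
```

View pics/w18c.png

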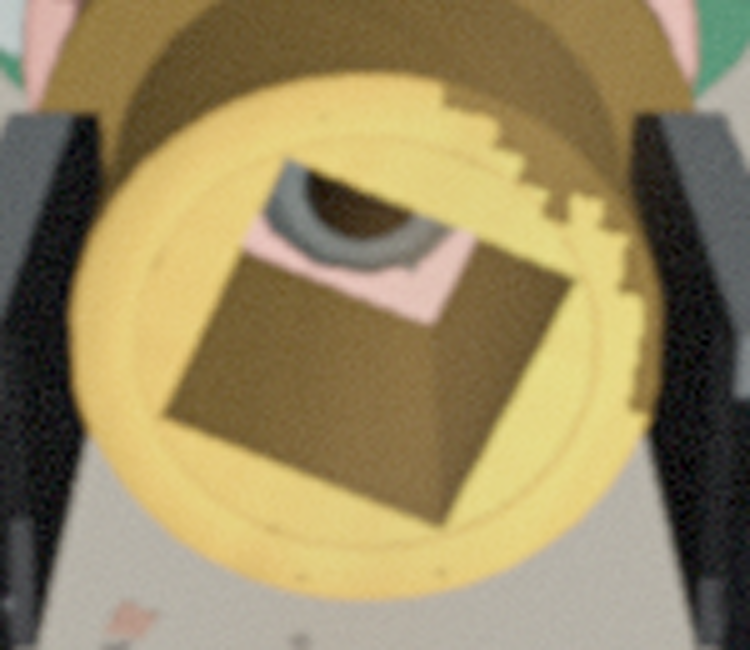

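```bash
python3 - <<'E'
from look import *
c=vision.calibration('wrist'); f=lambda x,y,z: onplane(c,250+x/5,270+y/5,z)
a,b=f(245,257,147.5),f(432,326,147.5); print('bottom hole corners',a,b,np.linalg.norm(b-a))
q=[f(x,y,177.5) for x,y in ((287,158),(577,285),(442,527),(162,416))]; print('top centre',np.mean(q,0))
v=(b-a)[:2]/np.linalg.norm((b-a)[:2]); n=np.array([-v[1],v[0]]); 
if n[0]>0:n=-n
print('bottom centre',((a+b)[:2]/2+n*11.2), 'ang',np.degrees(np.arctan2(v[1],v[0])))
# nose ring outer edge: low point, left, right
P=[f(x,y,151)[:2] for x,y in ((262,208),(295,253),(358,270),(415,255),(455,232))]
P=np.array(P);A=np.c_[2*P,np.ones(5)];s=np.linalg.lstsq(A,(P**2).sum(1),rcond=None)[0];print('nose outer',s[:2],np.sqrt(s[2]+s[:2]@s[:2]))
P=np.array([f(x,y,151)[:2] for x,y in ((308,180),(320,215),(358,240),(395,228),(412,210))])
A=np.c_[2*P,np.ones(5)];s=np.linalg.lstsq(A,(P**2).sum(1),rcond=None)[0];print('nose bore',s[:2],np.sqrt(s[2]+s[:2]@s[:2]))
E
```

```text
bottom hole corners [674.74027858 -63.54702601 147.5       ] [679.67089155 -46.79928117 147.5       ] 17.458462173508174
top centre [665.17419856 -54.0414646  177.5       ]
bottom centre [666.46152638 -52.01005339] ang 73.59532913850475
nose outer [663.84112513 -54.42340027] 9.33186785689736
nose bore [665.6412471  -54.28754484] 4.530101767692441
```

```bash
python3 -m pendant '[[0,0,0,0.1,0,-0.03,0.3],[0,0,0,0.2,0,-0.03,0.3],[0,0,0,0.3,0,-0.03,0.3],[0,0,0,0.4,0,-0.03,0.3],[0,0,0,0.4,0,-0.03,0.3]]'; python3 -m pendant '[[0,0,0,0.05,0,0,0.3],[0,0,0,0.1,0,0,0.3],[0,0,0,0.15,0,0,0.3],[0,0,0,0.2,0,0,0.3],[0,0,0,0.2,0,0,0.3]]'; python3 -m pendant '[[0,0,0,0.05,0,0,0.3],[0,0,0,0.1,0,0,0.3],[0,0,0,0.15,0,0,0.3],[0,0,0,0.2,0,0,0.3],[0,0,0,0.2,0,0,0.3]]'
```

```text
time_s: 21.72
eef_pos: [664.5, -54.8, 153.2]
ee_rot: [0.473, -0.525, 0.473, 0.525]
force: [-0.7, -0.5, -2.4]
grip_width: 0.482
time_s: 22.35
eef_pos: [664.5, -54.8, 151.2]
ee_rot: [0.473, -0.525, 0.473, 0.525]
force: [-0.0, -0.1, -1.9]
grip_width: 0.48
time_s: 22.98
eef_pos: [664.5, -54.8, 149.2]
ee_rot: [0.473, -0.525, 0.473, 0.525]
force: [0.0, 0.3, -2.1]
grip_width: 0.484
```

Below the resting height (44.5 mm above shoulder) with no contact force: it has entered the square. Continue gently.

```bash
python3 -m pendant '[[0,0,0,0.1,0,0,0.3],[0,0,0,0.2,0,0,0.3],[0,0,0,0.3,0,0,0.3],[0,0,0,0.4,0,0,0.3],[0,0,0,0.5,0,0,0.3]]'; python3 -m pendant '[[0,0,0,0.1,0,0,0.3],[0,0,0,0.2,0,0,0.3],[0,0,0,0.3,0,0,0.3],[0,0,0,0.4,0,0,0.3],[0,0,0,0.5,0,0,0.3]]'; python3 - <<'E'
from look import *
snap('wrist','w19.png'); print(sense()['force'],sense()['wrist_torque'],sense()['eef_pos'])
E
```

```text
time_s: 23.6
eef_pos: [664.5, -54.9, 144.2]
ee_rot: [0.473, -0.525, 0.473, 0.525]
force: [-0.1, 0.3, -2.8]
grip_width: 0.484
time_s: 24.22
eef_pos: [664.5, -54.9, 139.2]
ee_rot: [0.473, -0.525, 0.473, 0.525]
force: [-0.2, 0.2, -2.5]
grip_width: 0.484
[-0.10226041  0.67742756 -2.15917991] [ 0.06407334  0.02344351 -0.03902662] [664.45464406 -54.83440224 139.10197952]
```

View pics/w19.png

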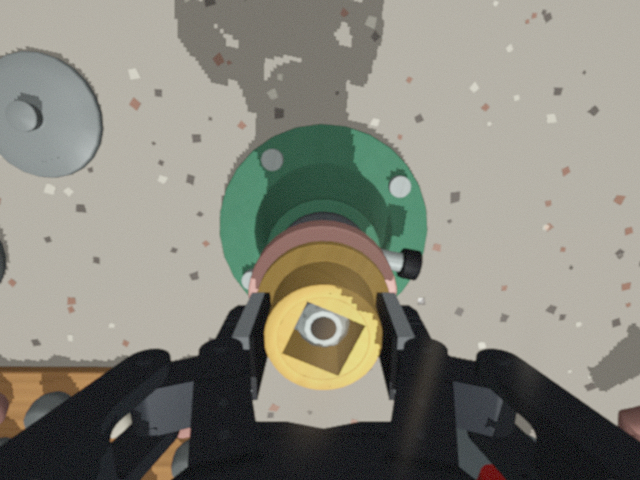

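```bash
python3 -m pendant '[[0,0,0,0.1,0,0,0.3],[0,0,0,0.2,0,0,0.3],[0,0,0,0.3,0,0,0.3],[0,0,0,0.4,0,0,0.3],[0,0,0,0.5,0,0,0.3]]';  python3 -m pendant '[[0,0,0,0.02,0,0,0.3],[0,0,0,0.04,0,0,0.3],[0,0,0,0.06,0,0,0.3],[0,0,0,0.08,0,0,0.3],[0,0,0,0.08,0,0,0.3]]'
```

```text
time_s: 24.9
eef_pos: [664.5, -54.8, 134.2]
ee_rot: [0.473, -0.525, 0.473, 0.525]
force: [-1.4, -0.8, -2.3]
grip_width: 0.482
time_s: 25.52
eef_pos: [664.5, -54.9, 133.5]
ee_rot: [-0.473, 0.525, -0.473, -0.525]
force: [-0.0, 0.7, -2.4]
grip_width: 0.485
```

```bash
python3 -m pendant '[[0,0,0,0,0,0,0.55],[0,0,0,0,0,0,0.7],[0,0,0,0,0,0,0.9],[0,0,0,0,0,0,1],[0,0,0,0,0,0,1]]'; python3 -m pendant '[[0,0,0,-2,0,0,1],[0,0,0,-5,0,0,1],[0,0,0,-9,0,0,1],[0,0,0,-12,0,0,1],[0,0,0,-12,0,0,1]]'; python3 - <<'E'
from look import *
snap('wrist','w20.png'); snap('scene','s20.png'); print(sense()['eef_pos'])
im=cv2.imread('pics/s20.png')[230:340,250:360]; cv2.imwrite('pics/s20c.png',cv2.resize(im,None,fx=5,fy=5,interpolation=cv2.INTER_CUBIC))
E
```

```text
time_s: 26.15
eef_pos: [664.5, -54.8, 133.5]
ee_rot: [-0.473, 0.525, -0.473, -0.525]
force: [0.3, 0.2, -0.1]
grip_width: 0.998
time_s: 26.78
eef_pos: [665.2, -55.0, 255.9]
ee_rot: [-0.474, 0.527, -0.472, -0.524]
force: [0.4, 0.3, -0.2]
grip_width: 1.001
[664.25676168 -54.79432364 252.43991362]
```

View pics/w20.png

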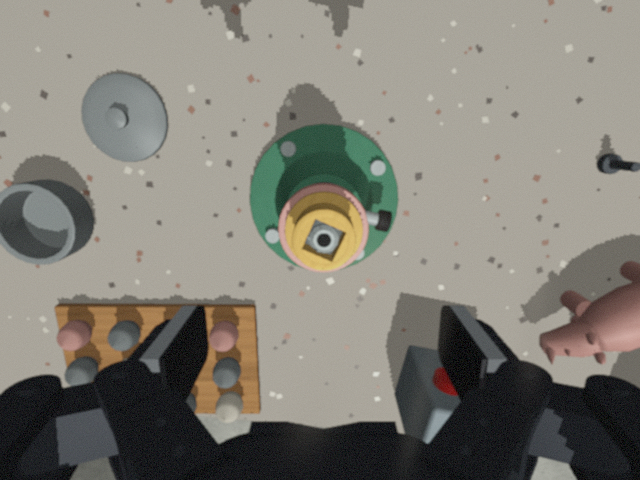

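View pics/s20c.png

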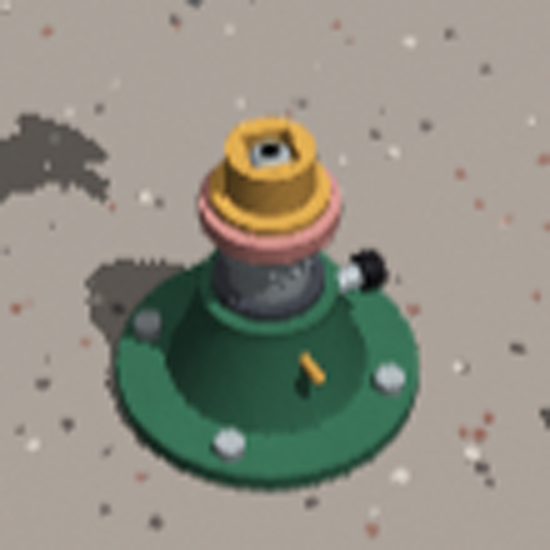

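```bash
python3 - <<'E'
from look import *
c=vision.calibration('scene')
for z,r,n in ((153,21,'bush top'),(123,28,'flange bottom'),(129,28,'flange top'),(111,33,'disc bottom'),(156,21,'3mm high')):
    p=np.array([proj(c,[665.2+r*np.cos(t),-54.5+r*np.sin(t),z]) for t in np.linspace(0,6.3,90)])
    p=(p-[250,230])*5; print(n,'u',p[:,0].min().round(),p[:,0].max().round(),'v',p[:,1].min().round(),p[:,1].max().round())
E
```

```text
bush top u 224.0 317.0 v 111.0 174.0
flange bottom u 209.0 330.0 v 148.0 233.0
flange top u 209.0 331.0 v 139.0 223.0
disc bottom u 199.0 340.0 v 160.0 259.0
3mm high u 224.0 317.0 v 106.0 169.0
```

The predicted rims for home height match the picture to within about 1 px: bush top at row 117 against 111, disc bottom at about 262 against 259 (both in a crop enlarged 5 times). The flange sits flush on the disc, and the gripper is clear.

```bash
python3 - <<'E'
from look import *
s=sense(); print(s['time_s'],s['force'].round(1),abs(s['dq']).max())
job.finish_job()
E
```

```text
26.875 [-0.1  0.  -0.1] 0.018205714335200615
the job is handed in; nothing more can be done
```

The spacer, disc and bush are on the spindle in that order, flange down, released, and handed in at 26.9 s. `finish_job` gave no verdict, so the result rests on my own checks.

- **Assembly:** I found each part and the spindle in the top and scene views, and refined the positions with the wrist camera. Each part was lowered to within about 1–2 mm of home and then released. No part met noticeable resistance on the way down.
- **Square:** I measured the square's direction in the pictures at about 71°, and the hole in the held bush at about 65°. I turned the bush 6° before lowering it. It went straight over the square with no contact force, so I never had to turn it by feel.
- **Final checks:** In the last scene picture the bush and disc rims lie within about 1 px of where they should be at home height, and the flange sits flush on the disc. The gripper was about 100 mm clear of the spindle, with wrist force close to zero.
- **Other objects:** The arm never went near the rhino, trinket box, lid, stick, riffler or screw. I didn't measure their positions again at the end.
- **Small disagreements:** Separate estimates of the spindle axis differed by up to 2 mm, mostly in x. Estimates of the square's angle ranged from 69.7° to 72.7°. Both were within the fit.

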